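# Trim the fan pointer to the green mark and hold the boost dial on its third click

## Robot

A 6-joint arm with a two-finger parallel gripper is mounted at the origin on the work surface. World frame = base frame: x ahead of the robot, y to its left, z up, the work surface at z = 0. Lengths are in m, angles in rad, forces in N, time in s.
With the tool pointing down it reaches from about 0.375 to 0.9 m from the base axis. Payload 3.1 kg.
Tool frame: the origin (TCP) lies midway between the tips of the shut fingers; the grasp point (between the pads) lies 19 mm behind it (manip.grasp_offset is the distance from the TCP to the grasp point, in m); z points along the fingers, y is the line along which they close (so a half turn about z gives the same grasp; the last joint's range is limited). The gripper opens to 85 mm and grips with 20 to 120 N. Pads are 22 mm wide; open, the fingers measure 114 mm over their backs; the gripper's body (76 mm by 85 mm) begins 54 mm behind the grasp point. The pads swing forward as they close: fully open they stand 13 mm farther back than shut.
Start: joints at [1.06, 0.527, 1.433, -0, 1.181, -0.178], TCP at [0.204, 0.591, 0.231] pointing down, gripper open.
Joint ranges: [-3.08, 3.08], [-0.75, 2.2], [0.22, 2.44], [-1.43, 4.57], [0, 2.65], [-2.85, 2.85]. Speed limits (rad/s): [2.79, 2.79, 3.14, 3.14, 3.14, 3.14].

## Interface

Orientations are given as a unit quaternion [x, y, z, w].
In Python, from station import sensors, cams, order, manip gives the robot as it stands.
- The arm moves only by the tool move_arm, never from a script. Its argument "targets" is a list of rows, each an object of numbers: "dx", "dy", "dz": the shift along the world's x, y, z normalised to -1 to 1, where 1 is 25 mm; "rx", "ry", "rz": the turn, a rotation vector about the world's x, y, z normalised to -1 to 1, where 1 is 30 degrees. A call has exactly 10 rows; each row shifts and turns the commanded pose from where the row before left it; what a row does not reach is not made up. A row lasts 1/8 s, in which the tool goes at most 62.5 mm and 10.7 degrees, less where a joint would pass 70% of its speed; a pose out of reach is approached as far as the arm can. A call with a number of a shift or a turn outside -1 to 1 is refused whole. A call with a gripper value outside its range is refused whole. "claw" is the opening in per cent of the stroke, from 0 (shut) to 100 (fully open), set as the call begins (left out, the last holds). The fingers move at their own pace and stop on an object; "newtons" is the grip in N (left out, the last holds). Time passes only in rows, so rows that do not move let the fingers close, or fill a call up. It gives the time, the measured TCP pose, the force, the opening and the grip force at its end, in the units of the state.
- sensors.sense(): the state, without advancing time (a new reading comes with each control period).
- cams.snapshot(name): name is "scene" or "top"; returns the picture (420x560x3 uint8, red, green, blue); there is no depth.
- cams.camera_model(name): a dict with "fx", "fy", "cx", "cy" (pixels), "extrinsics" (4x4, takes a point from world to camera coordinates). Camera axes: x right, y down, z forward; pixel columns grow to the right and rows downward; lengths in m; the calibration is good to about 2 mm. A picture is of the moment at which its call begins. camera_model takes no time and is no camera call.
- order.sign_off(): hands the job in; it is judged then, once.
The state is a dict: "t": time; "q": joint angles; "qd": joint speeds; "tau": joint torques, N m; "tcp_pos": TCP position; "tool_rot": TCP orientation; "force": force on the tool from outside, world axes, zero at the start; "ft_torque": the same for the moment, N m; "finger_gap": opening from 0.0 (shut) to 1.0 (fully open); "gripper_force": force on a finger pad.
Only numpy, scipy, OpenCV 4.12 (cv2) and the standard library are available. Lean on these libraries where they do the work, as an engineer would, in place of code of your own. Each camera call takes 0.05 s, during which the arm holds its last target. There are 200 camera calls.

## Task

On the white extractor-fan control box, turn the silver trim knob until the red pointer stands within the width of the green mark (not the yellow one). Then turn the black spring-return boost dial clockwise past its first and second clicks to the third, marked by the red tick, and hold it there with the fingers against its spring: the fan purges only while it is held, so finish while still holding it. Leave the rocker switch as it is set and do not shift the other things on the ledge.

Things in the scene. Friction and masses are not known exactly. Their poses are not given: they have to be found in the camera images.
- console: white fan control box fixed on the ledge, 180 (its x) x 320 (its y) x 55 mm high; origin at the centre of its underside (12 mm above the table); its front faces -x, its x axis points away from the robot and y to the left. On its top: boost dial at (-25, -95), trim knob at (-25, 95), rocker switch at (-45, 0), pointer slot along y at x = 40 mm. Its place and yaw vary.
- trim_knob (a joint): angle of the trim knob (grey disc 52 mm wide, 12 mm high, carrying a silver upright grip bar 46 long, 14 thick, rising from 12 to 47 mm above the box top; vertical axis). Grows clockwise seen from above, reads 0 at the start, stops at -2.8 and 2.8 rad. Each rad clockwise moves the red pointer 20 mm toward the box's -y (right as seen from the robot); counter-clockwise moves it to +y. Friction (0.03 N m) keeps it where it is left.
- trim_knob_grip (a point): point on the trim knob's axis, 34 mm above the box top; its x axis lies along the grip bar and turns with it
- pointer_tip (a point): tip of the red pointer finger (5 mm wide, 11.5 mm above the box top), which slides along the box's y at box x = 64 mm, just before the marks; box y = 0 at the start
- green_mark: green tab, 18 x 12 x 6 mm high, fixed on the box top at box x = 74 mm, 12 mm wide along the box's y, axes as the box's; origin at the centre of its underside. It lies 24 to 42 mm to one side of the pointer's start
- yellow_mark: yellow tab of the same size on the other side of the pointer's start; not the one wanted
- boost_dial (a joint): angle of the boost dial (black disc 52 mm wide, 12 mm high, with a black upright grip bar 46 long, 14 thick, rising from 12 to 47 mm above the box top, white line on its index end; vertical axis). Grows clockwise seen from above; 0 = off (rest). Clicks at 0.4, 0.8 and 1.2 rad, stop at 1.3 rad. A spring always returns it to 0 when let go, from the clicks too: 0.04 N m at 0 to 0.13 N m at the third click, with a click ripple of up to 0.04 N m.
- boost_dial_grip (a point): point on the boost dial's axis, 34 mm above the box top; its x axis lies along the grip bar toward the white index end and turns with it. At rest it points 0.6 rad counter-clockwise of the box's x axis; at the third click 0.6 rad clockwise of it
- rocker (a joint): angle of the black rocker switch between the two knobs (33 x 20 mm, about 10 mm high); it stays where it is set
- headrest: loose light-ash slatted sauna headrest block, 160 x 260 x 72 mm; origin at the centre of its underside; a bystander
- bucket: loose empty copper-toned bucket, 190 mm across, 150 mm high, steel bail handle standing up to 218 mm; origin at the centre of its underside; a bystander
- oil_bottle: loose closed glass bottle with cork stopper, 66 mm across, 190 mm high; origin at the centre of its underside; a bystander
- squeegee: loose small black plastic squeegee lying flat, blade 200 mm, handle 95 mm; origin at the centre of its underside; a bystander
- brush: loose wooden scrubbing brush, 50 x 110 x 38 mm; origin at the centre of its underside; a bystander
- hygrometer: loose round dial hygrometer on a wooden foot, 100 mm wide, 96 mm high; origin at the centre of its underside; a bystander

How it is judged:
On the way, in this order (a step that is already met when the one before it is completed fails the run):
1. the red pointer stands within the green mark's width while the boost dial is still at rest (y of pointer_tip in the frame of green_mark between -0.006 and 0.006 m and value of joint boost_dial below 0.15 rad), for 0.3 s.
2. the boost dial is held on its third click, pointer still within the green mark (y of pointer_tip in the frame of green_mark between -0.006 and 0.006 m and value of joint boost_dial above 1.08 rad), for 0.3 s.
At the end, for the whole second after the job is handed in: The pointer tip is within 6 mm of the green mark's centre line (inside its 12 mm width), and the boost dial stands still at its third click (above 1.08 rad, up to its stop) with the fingers on it, held against the spring through the last second (all of step 2 and velocity of joint boost_dial between -0.3 and 0.3 rad/s and contact force between the fingers and boost_dial above 0.5 N); the arm keeps its last pose, push and grip.
It fails at once if the rocker switch is switched over or pushed off its setting (below 0.05 rad) (value of joint rocker below 0.05 rad).
It fails at once if a thing on the ledge is shifted by more than 30 mm or tipped by more than 0.5 rad (distance of any of headrest, bucket, oil_bottle, squeegee, brush, hygrometer from where it was at the start of the episode above 0.03 m or angle between any of headrest, bucket, oil_bottle, squeegee, brush, hygrometer's own z axis and vertical above 0.5 rad).
It also fails if it takes over 61 s, if anything falls off the work surface, if the arm or the gripper's body presses on something with over 40 N, if the wrist force passes 120 N, or if a joint passes its speed limit or range.

## Working session

There is one attempt and no reset: what is moved stays moved. The work goes in short steps, Python scripts to look and compute and a tool call to move; the robot and the scene stay as the last step left them, time stands still between calls to the robot, and variables do not carry over. Pictures are saved under pics/ and viewed, at most 10 in all, crops included, and the job is handed in when it is done.

Besides the shell and the picture viewer there is one more tool, called by a JSON object that holds its "op" and its "data". move_arm: Moves the arm, as the interface text tells. Scaled input: -1 to 1 covers 25 mm each way for a shift and 30 degrees each way for a turn. Its arguments: {"type":"object","properties":{"targets":{"type":"array"},"claw":{"type":"number"},"newtons":{"type":"number"}},"required":["targets"]}

```bash
mkdir -p pics
python3 - <<'E'
from station import sensors,cams
import cv2
for n in("scene","top"):
    cv2.imwrite(f"pics/{n}0.png",cams.snapshot(n)[:,:,::-1]); m=cams.camera_model(n); print(n,m)
print(sensors.sense())
E
```

```text
scene {'fx': 444.9175099253554, 'fy': 444.9175099253554, 'cx': 276.59898568917, 'cy': 209.72731653054305, 'extrinsics': array([[-0.35930579,  0.93305057,  0.01777595,  0.20940044],
       [ 0.70723816,  0.28467702, -0.64712686, -0.35577605],
       [-0.60886249, -0.2199446 , -0.76217508,  1.64244656],
       [ 0.        ,  0.        ,  0.        ,  1.        ]])}
top {'fx': 425.49122800840496, 'fy': 425.49122800840496, 'cx': 282.88634699407066, 'cy': 207.76149066313877, 'extrinsics': array([[-0.02453395, -0.99950985,  0.0194461 , -0.00267665],
       [-0.98522181,  0.02087565, -0.17000647,  0.61860132],
       [ 0.16951719, -0.02332965, -0.98525106,  1.20511701],
       [ 0.        ,  0.        ,  0.        ,  1.        ]])}
{'t': 0.1, 'q': array([ 1.06047436e+00,  5.28363513e-01,  1.43380135e+00,  2.56246456e-05,
        1.18137519e+00, -1.78508216e-01]), 'qd': array([-0.00103119, -0.00237626, -0.00282055, -0.0003841 ,  0.00186881,
       -0.00014055]), 'tau': array([-1.23712921e-04, -4.43303096e+01, -1.78585643e+01, -2.09415452e-04,
        3.95742696e-03, -1.09428797e-05]), 'tcp_pos': array([0.20324737, 0.59034344, 0.23042877]), 'tool_rot': array([ 1.65151552e-01,  9.86267721e-01, -9.12514555e-04, -3.39917668e-04]), 'force': array([ 0.35844669, -0.32391563,  0.12683037]), 'ft_torque': array([-0.00374817, -0.0516062 ,  0.01560697]), 'gripper_force': 0.0, 'finger_gap': 0.9978602697425697}
```

View pics/scene0.png

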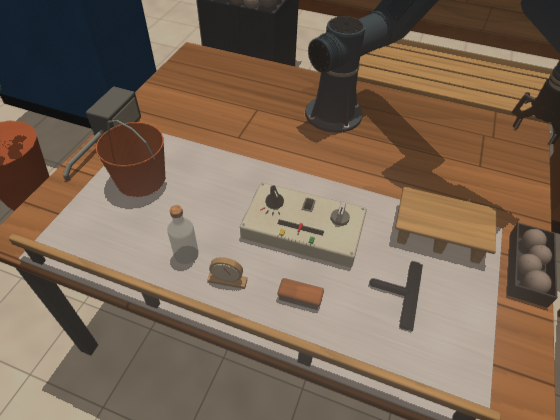

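View pics/top0.png

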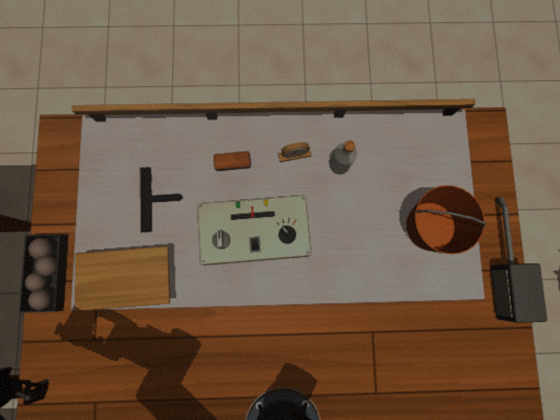

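The views show the console at top px (198-310, 197-263). The silver knob is at (221,239), the dial at (287,234), green at (238,204) and yellow at (266,202). I'll enlarge both.

Run:
```python
import cv2
a=cv2.imread("pics/top0.png")[188:272,190:320]; cv2.imwrite("pics/topc.png",cv2.resize(a,None,fx=6,fy=6,interpolation=cv2.INTER_CUBIC))
a=cv2.imread("pics/scene0.png")[175:270,235:375]; cv2.imwrite("pics/scc.png",cv2.resize(a,None,fx=5.5,fy=5.5,interpolation=cv2.INTER_CUBIC))
```

```text
(no output)
```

View pics/topc.png

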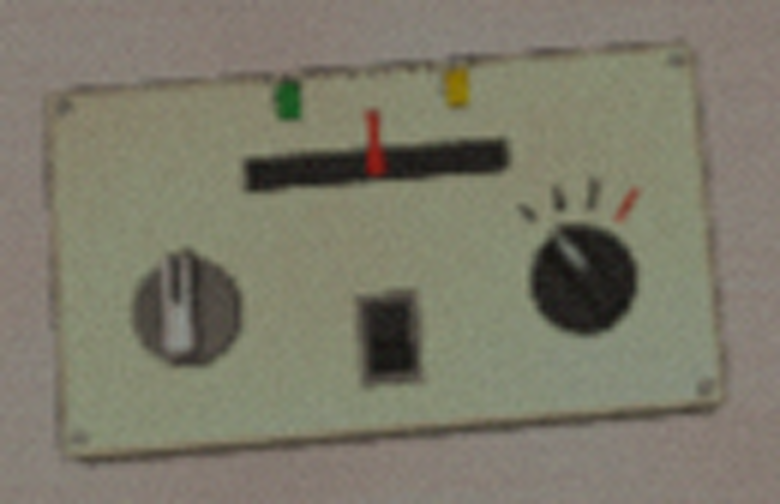

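View pics/scc.png

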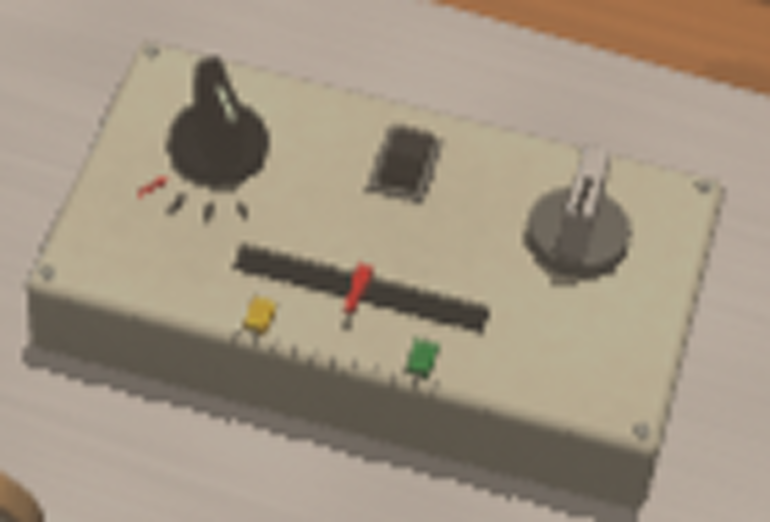

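The top crop shows box-top corners at (48,95), (690,45), (720,405) and (66,455), with trim disc (187,310), dial disc (583,280), pointer tip (373,113) and green (288,98). The scene crop gives corners (30,285), (655,450), (720,185) and (145,40), with discs (578,230) and (220,143), pointer tip (347,312) and green top (424,352).

```bash
cat > h.py <<'E'
from station import cams
import numpy as np, cv2
from scipy.optimize import least_squares
M={n:cams.camera_model(n) for n in("scene","top")}
def proj(n,P):
    m=M[n];E=m["extrinsics"];p=np.atleast_2d(P)@E[:3,:3].T+E[:3,3]
    return np.c_[m["fx"]*p[:,0]/p[:,2]+m["cx"],m["fy"]*p[:,1]/p[:,2]+m["cy"]]
def ray(n,uv,z):
    m=M[n];E=m["extrinsics"];c=-E[:3,:3].T@E[:3,3];d=E[:3,:3].T@[(uv[0]-m["cx"])/m["fx"],(uv[1]-m["cy"])/m["fy"],1]
    return c+d*(z-c[2])/d[2]
tf=lambda uv:(np.array(uv)+.5)/6-.5+[190,188]
sf=lambda uv:(np.array(uv)+.5)/5.5-.5+[235,175]
def w(p,B):
    c,s=np.cos(p[3]),np.sin(p[3]);B=np.atleast_2d(B)
    return np.c_[p[0]+c*B[:,0]-s*B[:,1],p[1]+s*B[:,0]+c*B[:,1],p[2]+B[:,2]]
def box(p,P): # world->box xy
    d=np.array(P)[:2]-p[:2];c,s=np.cos(p[3]),np.sin(p[3]);return np.array([c*d[0]+s*d[1],-s*d[0]+c*d[1]])*1000
E
cat > fit.py <<'E'
from h import *
B=np.array([[90,160,55],[90,-160,55],[-90,-160,55],[-90,160,55],[-25,95,67],[-25,-95,67]])/1e3
T=tf([(48,95),(690,45),(720,405),(66,455),(187,310),(583,280)])
S=sf([(655,450),(30,285),(145,40),(720,185),(578,230),(220,143)])
f=lambda p:np.r_[(proj("top",w(p,B))-T).ravel(),(proj("scene",w(p,B))-S).ravel()]
r=least_squares(f,[.55,0,.012,0]);p=r.x;print(p,np.round(r.fun.reshape(-1,2),1).tolist())
np.save("p.npy",p);z=p[2]
for nm,n,f_,uv,h in[("green","top",tf,(288,98),.061),("green","scene",sf,(424,352),.061),("yel","top",tf,(457,87),.061),("yel","scene",sf,(260,312),.061),("ptr","top",tf,(373,113),.0665),("ptr","scene",sf,(350,305),.0665),
 ("trimA","top",tf,(185,252),.102),("trimB","top",tf,(177,352),.102)]:
    print(nm,n,box(p,ray(n,f_(uv),z+h)).round(1))
print("trim",w(p,[-.025,.095,.089]),"boost",w(p,[-.025,-.095,.089]))
E
python3 fit.py
```

```text
[0.55661603 0.0709811  0.00216907 0.05642664] [[-0.7, -0.5], [0.6, -0.4], [1.1, 0.4], [-0.7, 1.0], [-0.0, 0.5], [-0.1, 0.3], [0.2, 1.4], [-1.1, 0.5], [-0.4, 0.1], [0.9, -0.2], [0.0, -0.0], [-0.1, -0.7]]
green top [76.7 40.7]
green scene [69.4 40.2]
yel top [ 75.7 -42. ]
yel scene [ 71.5 -42.7]
ptr top [65.1 -0.4]
ptr scene [57.3 -1. ]
trimA top [-0.3 90.1]
trimB top [-46.6  96.4]
trim [[0.52629814 0.16441998 0.09116907]] boost [[ 0.53701351 -0.02527762  0.09116907]]
```

```bash
cat >> fit.py <<'E'
print("---inset fit")
def g(q):
    C=B.copy();C[:4,:2]-=np.sign(C[:4,:2])*q[4]
    return np.r_[(proj("top",w(q,C))-T).ravel(),(proj("scene",w(q,C))-S).ravel(),(q[2]-.012)/.004]
r=least_squares(g,[.55,0,.012,0,0]);p=r.x;print(p,np.round(r.fun[:-1].reshape(-1,2),1).tolist())
np.save("p.npy",p[:4]);z=p[2]
for nm,n,f_,uv,h in[("green","top",tf,(288,98),.061),("green","scene",sf,(424,352),.061),("ptr","top",tf,(373,113),.0665),("ptr","scene",sf,(350,305),.0665),
 ("trimA","top",tf,(185,252),.102),("trimB","top",tf,(177,352),.102),("trimA","scene",sf,(578,205),.102),("trimB","scene",sf,(597,150),.102),("dA","top",tf,(562,235),.102),("dB","top",tf,(587,270),.102)]:
    print(nm,n,box(p,ray(n,f_(uv),z+h)).round(1))
print("trim",w(p,[-.025,.095,.089]),"boost",w(p,[-.025,-.095,.089]))
E
python3 fit.py | sed -n '/---/,$p'
```

```text
---inset fit
[0.55741004 0.07121807 0.00495086 0.05648825 0.00224638] [[-0.1, -0.2], [-0.2, -0.0], [0.3, -0.6], [-0.2, -0.2], [-0.2, 0.1], [-0.2, -0.1], [-0.3, 0.1], [-0.2, -0.3], [-0.0, 0.3], [0.2, -0.2], [0.2, -0.4], [-0.1, -1.1]]
green top [75.3 40.3]
green scene [70.7 40.3]
ptr top [63.7 -0.7]
ptr scene [58.6 -0.8]
trimA top [-1.4 89.6]
trimB top [-47.6  95.9]
trimA scene [-9.2 93.6]
trimB scene [-47.3  94.7]
dA top [ -7.3 -86.2]
dB top [-24.6 -96.5]
trim [[0.52708638 0.16465509 0.09395086]] boost [[ 0.53781344 -0.02504186  0.09395086]]
```

The console is at about (0.557, 0.071) with yaw 3.2°. Green is 41 mm to +y of the pointer, so the trim knob needs about 2.05 rad counter-clockwise. I'll approach it with the wrist turned to leave room for that.

{"op": "move_arm", "data": {"targets": [{"dx": 0.65, "dy": -0.85, "dz": -0.16, "rz": -0.27}, {"dx": 0.65, "dy": -0.85, "dz": -0.16, "rz": -0.27}, {"dx": 0.65, "dy": -0.85, "dz": -0.16, "rz": -0.27}, {"dx": 0.65, "dy": -0.85, "dz": -0.16, "rz": -0.27}, {"dx": 0.65, "dy": -0.85, "dz": -0.16, "rz": -0.27}, {"dx": 0.65, "dy": -0.85, "dz": -0.16, "rz": -0.27}, {"dx": 0.65, "dy": -0.85, "dz": -0.16, "rz": -0.27}, {"dx": 0.65, "dy": -0.85, "dz": -0.16, "rz": -0.27}, {"dx": 0.65, "dy": -0.85, "dz": -0.16, "rz": -0.27}, {"dx": 0.65, "dy": -0.85, "dz": -0.16, "rz": -0.27}], "claw": 100, "newtons": 50}}

```text
schema error: expected keys dx, dy, dz, rx, ry, rz
```

{"op": "move_arm", "data": {"targets": [{"dx": 0.65, "dy": -0.85, "dz": -0.16, "rz": -0.27}, {"dx": 0.65, "dy": -0.85, "dz": -0.16, "rz": -0.27}, {"dx": 0.65, "dy": -0.85, "dz": -0.16, "rz": -0.27}, {"dx": 0.65, "dy": -0.85, "dz": -0.16, "rz": -0.27}, {"dx": 0.65, "dy": -0.85, "dz": -0.16, "rz": -0.27}, {"dx": 0.65, "dy": -0.85, "dz": -0.16, "rz": -0.27}, {"dx": 0.65, "dy": -0.85, "dz": -0.16, "rz": -0.27}, {"dx": 0.65, "dy": -0.85, "dz": -0.16, "rz": -0.27}, {"dx": 0.65, "dy": -0.85, "dz": -0.16, "rz": -0.27}, {}]}}

```text
schema error: expected keys dx, dy, dz, rx, ry, rz
```

{"op": "move_arm", "data": {"targets": [{"dx": 0.65, "dy": -0.85, "dz": -0.16, "rx": 0, "ry": 0, "rz": -0.27}, {"dx": 0.65, "dy": -0.85, "dz": -0.16, "rx": 0, "ry": 0, "rz": -0.27}, {"dx": 0.65, "dy": -0.85, "dz": -0.16, "rx": 0, "ry": 0, "rz": -0.27}, {"dx": 0.65, "dy": -0.85, "dz": -0.16, "rx": 0, "ry": 0, "rz": -0.27}, {"dx": 0.65, "dy": -0.85, "dz": -0.16, "rx": 0, "ry": 0, "rz": -0.27}, {"dx": 0.65, "dy": -0.85, "dz": -0.16, "rx": 0, "ry": 0, "rz": -0.27}, {"dx": 0.65, "dy": -0.85, "dz": -0.16, "rx": 0, "ry": 0, "rz": -0.27}, {"dx": 0.65, "dy": -0.85, "dz": -0.16, "rx": 0, "ry": 0, "rz": -0.27}, {"dx": 0.65, "dy": -0.85, "dz": -0.16, "rx": 0, "ry": 0, "rz": -0.27}, {"dx": 0.65, "dy": -0.85, "dz": -0.16, "rx": 0, "ry": 0, "rz": -0.27}], "claw": 100, "newtons": 50}}

```text
t: 1.35
tcp_pos: [0.3663, 0.3775, 0.1909]
tool_rot: [0.768, 0.641, -0.0, -0.0]
force: [-0.1, 0.1, -0.6]
finger_gap: 1.003
gripper_force: 0.0
```

{"op": "move_arm", "data": {"targets": [{"dx": 0.65, "dy": -0.85, "dz": -0.16, "rx": 0, "ry": 0, "rz": -0.27}, {"dx": 0.65, "dy": -0.85, "dz": -0.16, "rx": 0, "ry": 0, "rz": -0.27}, {"dx": 0.65, "dy": -0.85, "dz": -0.16, "rx": 0, "ry": 0, "rz": -0.27}, {"dx": 0.65, "dy": -0.85, "dz": -0.16, "rx": 0, "ry": 0, "rz": -0.27}, {"dx": 0.65, "dy": -0.85, "dz": -0.16, "rx": 0, "ry": 0, "rz": -0.27}, {"dx": 0.65, "dy": -0.85, "dz": -0.16, "rx": 0, "ry": 0, "rz": -0.27}, {"dx": 0.65, "dy": -0.85, "dz": -0.16, "rx": 0, "ry": 0, "rz": -0.27}, {"dx": 0.65, "dy": -0.85, "dz": -0.16, "rx": 0, "ry": 0, "rz": -0.27}, {"dx": 0.65, "dy": -0.85, "dz": -0.16, "rx": 0, "ry": 0, "rz": -0.27}, {"dx": 0, "dy": 0, "dz": 0, "rx": 0, "ry": 0, "rz": -0.27}]}}

```text
t: 2.6
tcp_pos: [0.5135, 0.1856, 0.1547]
tool_rot: [1.0, -0.012, -0.0, 0.0]
force: [0.5, -0.4, 0.2]
finger_gap: 0.998
gripper_force: 0.0
```

{"op": "move_arm", "data": {"targets": [{"dx": 0.54, "dy": -0.84, "dz": 0, "rx": 0, "ry": 0, "rz": 0}, {"dx": 0, "dy": 0, "dz": -0.4, "rx": 0, "ry": 0, "rz": 0}, {"dx": 0, "dy": 0, "dz": -0.4, "rx": 0, "ry": 0, "rz": 0}, {"dx": 0, "dy": 0, "dz": -0.4, "rx": 0, "ry": 0, "rz": 0}, {"dx": 0, "dy": 0, "dz": -0.4, "rx": 0, "ry": 0, "rz": 0}, {"dx": 0, "dy": 0, "dz": -0.4, "rx": 0, "ry": 0, "rz": 0}, {"dx": 0, "dy": 0, "dz": -0.4, "rx": 0, "ry": 0, "rz": 0}, {"dx": 0, "dy": 0, "dz": -0.4, "rx": 0, "ry": 0, "rz": 0}, {"dx": 0, "dy": 0, "dz": 0, "rx": 0, "ry": 0, "rz": 0}, {"dx": 0, "dy": 0, "dz": 0, "rx": 0, "ry": 0, "rz": 0}]}}

```text
t: 3.85
tcp_pos: [0.526, 0.1661, 0.0854]
tool_rot: [1.0, -0.009, 0.0, -0.0]
force: [0.4, 1.1, -0.1]
finger_gap: 1.002
gripper_force: 0.0
```

{"op": "move_arm", "data": {"targets": [{"dx": 0, "dy": 0, "dz": 0, "rx": 0, "ry": 0, "rz": 0}, {"dx": 0, "dy": 0, "dz": 0, "rx": 0, "ry": 0, "rz": 0}, {"dx": 0, "dy": 0, "dz": 0, "rx": 0, "ry": 0, "rz": 0}, {"dx": 0, "dy": 0, "dz": 0, "rx": 0, "ry": 0, "rz": 0}, {"dx": 0, "dy": 0, "dz": 0, "rx": 0, "ry": 0, "rz": 0}, {"dx": 0, "dy": 0, "dz": 0, "rx": 0, "ry": 0, "rz": 0}, {"dx": 0, "dy": 0, "dz": 0, "rx": 0, "ry": 0, "rz": 0}, {"dx": 0, "dy": 0, "dz": 0, "rx": 0, "ry": 0, "rz": 0}, {"dx": 0, "dy": 0, "dz": 0, "rx": 0, "ry": 0, "rz": 0}, {"dx": 0, "dy": 0, "dz": 0, "rx": 0, "ry": 0, "rz": 0}], "claw": 0, "newtons": 30}}

```text
t: 5.1
tcp_pos: [0.5255, 0.1653, 0.0855]
tool_rot: [1.0, -0.009, -0.0, 0.001]
force: [-2.8, -5.4, 3.0]
finger_gap: 0.164
gripper_force: 32.3
```

Run:
```python
from h import *
from station import sensors
s=sensors.sense();print(s["t"],s["tcp_pos"],s["tool_rot"],s["force"],s["ft_torque"],s["finger_gap"],s["gripper_force"])
a=cams.snapshot("top")[188:272,190:320,::-1];b=cams.snapshot("scene")[175:270,235:375,::-1]
k=dict(interpolation=cv2.INTER_CUBIC);a=cv2.resize(a,(400,260),**k);b=cv2.resize(b,(400,271),**k)
cv2.imwrite("pics/g1.png",np.vstack([a,b]))
```

```text
5.1 [0.52545227 0.16530465 0.08553803] [ 9.99962812e-01 -8.58996375e-03 -4.08646467e-04  6.48197280e-04] [-2.82158847 -5.37674111  2.99642254] [-0.79838174  0.21187171 -0.05785903] 0.1639470715050895 32.25265234708786
```

View pics/g1.png

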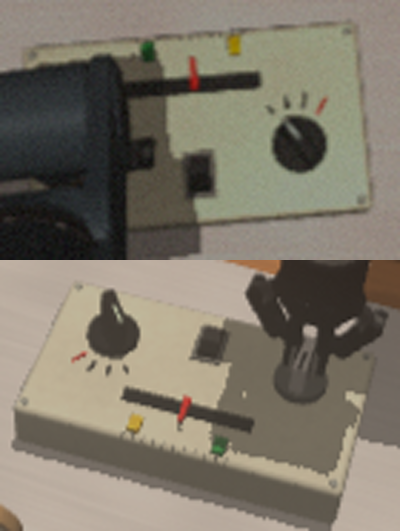

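The bar is gripped (gap 13.9 mm). Pointer is still at its start. Turning counter-clockwise by 117°.

{"op": "move_arm", "data": {"targets": [{"dx": 0, "dy": 0, "dz": 0, "rx": 0, "ry": 0, "rz": 0.26}, {"dx": 0, "dy": 0, "dz": 0, "rx": 0, "ry": 0, "rz": 0.26}, {"dx": 0, "dy": 0, "dz": 0, "rx": 0, "ry": 0, "rz": 0.26}, {"dx": 0, "dy": 0, "dz": 0, "rx": 0, "ry": 0, "rz": 0.26}, {"dx": 0, "dy": 0, "dz": 0, "rx": 0, "ry": 0, "rz": 0.26}, {"dx": 0, "dy": 0, "dz": 0, "rx": 0, "ry": 0, "rz": 0.26}, {"dx": 0, "dy": 0, "dz": 0, "rx": 0, "ry": 0, "rz": 0.26}, {"dx": 0, "dy": 0, "dz": 0, "rx": 0, "ry": 0, "rz": 0.26}, {"dx": 0, "dy": 0, "dz": 0, "rx": 0, "ry": 0, "rz": 0.26}, {"dx": 0, "dy": 0, "dz": 0, "rx": 0, "ry": 0, "rz": 0.26}]}}

```text
t: 6.45
tcp_pos: [0.528, 0.1621, 0.0856]
tool_rot: [0.781, 0.625, -0.001, 0.003]
force: [3.1, -16.4, 0.6]
finger_gap: 0.164
gripper_force: 31.8
```

{"op": "move_arm", "data": {"targets": [{"dx": 0, "dy": 0, "dz": 0, "rx": 0, "ry": 0, "rz": 0.26}, {"dx": 0, "dy": 0, "dz": 0, "rx": 0, "ry": 0, "rz": 0.26}, {"dx": 0, "dy": 0, "dz": 0, "rx": 0, "ry": 0, "rz": 0.26}, {"dx": 0, "dy": 0, "dz": 0, "rx": 0, "ry": 0, "rz": 0.26}, {"dx": 0, "dy": 0, "dz": 0, "rx": 0, "ry": 0, "rz": 0.26}, {"dx": 0, "dy": 0, "dz": 0, "rx": 0, "ry": 0, "rz": 0}, {"dx": 0, "dy": 0, "dz": 0, "rx": 0, "ry": 0, "rz": 0}, {"dx": 0, "dy": 0, "dz": 0, "rx": 0, "ry": 0, "rz": 0}, {"dx": 0, "dy": 0, "dz": 0, "rx": 0, "ry": 0, "rz": 0}, {"dx": 0, "dy": 0, "dz": 0, "rx": 0, "ry": 0, "rz": 0}]}}

```text
t: 7.7
tcp_pos: [0.5303, 0.1623, 0.0856]
tool_rot: [0.529, 0.849, -0.0, 0.005]
force: [6.5, -15.5, -2.2]
finger_gap: 0.157
gripper_force: 31.3
```

```bash
cat > look.py <<'E'
from h import *
import sys
from station import sensors
s=sensors.sense();x,y=s["tool_rot"][:2];print(s["t"],s["tcp_pos"],"psi",np.degrees(2*np.arctan2(y,x))-90,s["q"],s["force"],s["ft_torque"],s["finger_gap"],s["gripper_force"])
a=cams.snapshot("top")[188:272,190:320,::-1];b=cams.snapshot("scene")[175:270,235:375,::-1]
k=dict(interpolation=cv2.INTER_CUBIC);a=cv2.resize(a,(600,388),**k);b=cv2.resize(b,(600,407),**k)
cv2.imwrite(sys.argv[1],np.hstack([cv2.resize(a,(400,300),**k),cv2.resize(b,(400,300),**k)]) if len(sys.argv)>2 else b)
E
python3 look.py pics/g2.png
```

```text
7.7 [0.53026552 0.16225556 0.08563724] psi 26.12776123664699 [ 0.09892625  0.64444274  1.73406194 -0.00938376  0.75572853 -0.35028362] [  6.45960091 -15.48650714  -2.20999801] [-2.62410295 -0.79617088 -0.02649785] 0.1565033798969604 31.33720099925995
```

View pics/g2.png

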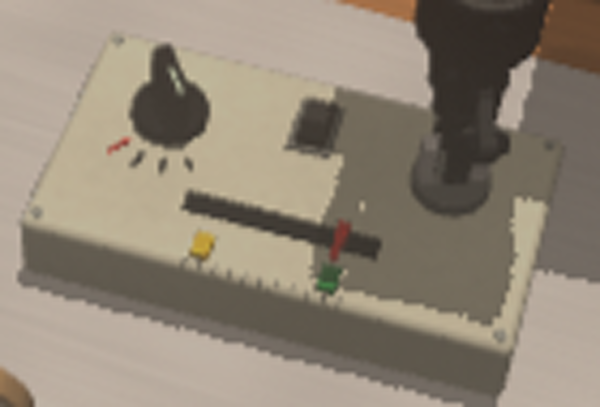

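The pointer tip is at (335,257) and green at (328,276) in this crop. I'll compute the offset by colour.

```bash
cat > meas.py <<'E'
from h import *
p=np.load("p.npy");f=cams.snapshot("scene")[175:270,235:375].astype(int)
R,G,B=f[...,0],f[...,1],f[...,2]
for nm,k,h in(("red",(R>1.8*G)&(R>1.8*B)&(R>60),.0665),("green",(G>1.4*R)&(G>1.3*B)&(G>40),.059)):
    v,u=np.nonzero(k);s=(u>60);u,v=u[s],v[s]
    q=np.array([box(p,ray("scene",(a+235,b+175),p[2]+h)) for a,b in zip(u,v)])
    print(nm,len(u),"y mean",q[:,1].mean().round(1),"x range",q[:,0].min(),q[:,0].max(),"tip y",q[q[:,0]>q[:,0].max()-6,1].mean().round(1))
E
python3 meas.py
```

```text
red 14 y mean 38.7 x range 34.98291521716031 59.72130900297752 tip y 39.3
green 6 y mean 39.9 x range 76.62147563782634 81.49777926313023 tip y 39.9
```

The pointer is about 1 mm from green's centre. Releasing and lifting.

{"op": "move_arm", "data": {"targets": [{"dx": 0, "dy": 0, "dz": 0, "rx": 0, "ry": 0, "rz": 0}, {"dx": 0, "dy": 0, "dz": 0, "rx": 0, "ry": 0, "rz": 0}, {"dx": 0, "dy": 0, "dz": 0, "rx": 0, "ry": 0, "rz": 0}, {"dx": 0, "dy": 0, "dz": 0, "rx": 0, "ry": 0, "rz": 0}, {"dx": 0, "dy": 0, "dz": 0, "rx": 0, "ry": 0, "rz": 0}, {"dx": 0, "dy": 0, "dz": 0.6, "rx": 0, "ry": 0, "rz": 0}, {"dx": 0, "dy": 0, "dz": 0.7, "rx": 0, "ry": 0, "rz": 0}, {"dx": 0, "dy": 0, "dz": 0.7, "rx": 0, "ry": 0, "rz": 0}, {"dx": 0, "dy": 0, "dz": 0.7, "rx": 0, "ry": 0, "rz": 0}, {"dx": 0, "dy": 0, "dz": 0, "rx": 0, "ry": 0, "rz": 0}], "claw": 100}}

```text
t: 9.1
tcp_pos: [0.5271, 0.1664, 0.155]
tool_rot: [0.53, 0.848, 0.001, 0.002]
force: [-0.1, 0.1, -0.1]
finger_gap: 0.999
gripper_force: 0.0
```

{"op": "move_arm", "data": {"targets": [{"dx": 0.05, "dy": -0.84, "dz": 0, "rx": 0, "ry": 0, "rz": -0.29}, {"dx": 0.05, "dy": -0.84, "dz": 0, "rx": 0, "ry": 0, "rz": -0.29}, {"dx": 0.05, "dy": -0.84, "dz": 0, "rx": 0, "ry": 0, "rz": -0.29}, {"dx": 0.05, "dy": -0.84, "dz": 0, "rx": 0, "ry": 0, "rz": -0.29}, {"dx": 0.05, "dy": -0.84, "dz": 0, "rx": 0, "ry": 0, "rz": -0.29}, {"dx": 0.05, "dy": -0.84, "dz": 0, "rx": 0, "ry": 0, "rz": -0.29}, {"dx": 0.05, "dy": -0.84, "dz": 0, "rx": 0, "ry": 0, "rz": -0.29}, {"dx": 0.05, "dy": -0.84, "dz": 0, "rx": 0, "ry": 0, "rz": -0.29}, {"dx": 0.05, "dy": -0.84, "dz": 0, "rx": 0, "ry": 0, "rz": -0.29}, {"dx": 0, "dy": 0, "dz": 0, "rx": 0, "ry": 0, "rz": 0}]}}

```text
t: 10.35
tcp_pos: [0.537, -0.0239, 0.1525]
tool_rot: [0.946, 0.323, -0.0, -0.0]
force: [0.8, 0.4, -0.1]
finger_gap: 1.002
gripper_force: 0.0
```

```bash
python3 look.py pics/g3.png 2;python3 meas.py
```

```text
10.35 [ 0.53701859 -0.02386136  0.15249315] psi -52.346136385863964 [-2.52420722e-01  5.21560678e-01  1.72841440e+00  6.27317347e-05
  8.91976061e-01  6.61152312e-01] [ 0.77387505  0.37100935 -0.09311066] [0.02455544 0.00084654 0.00619073] 1.0019144006208391 0.0
red 20 y mean 39.0 x range 34.11652819412538 59.72130900297752 tip y 38.7
green 18 y mean 40.6 x range 63.77614369657149 79.80389418830124 tip y 41.0
```

View pics/g3.png

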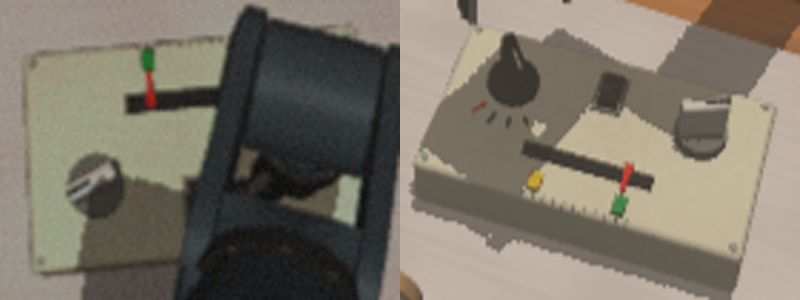

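The pointer stands before the green tab (top crop (149,78) against (148,60)), and the gripper is above the dial, which is still at rest. Descending and gripping.

{"op": "move_arm", "data": {"targets": [{"dx": 0.06, "dy": -0.04, "dz": -0.3, "rx": 0, "ry": 0, "rz": 0}, {"dx": 0, "dy": 0, "dz": -0.4, "rx": 0, "ry": 0, "rz": 0}, {"dx": 0, "dy": 0, "dz": -0.4, "rx": 0, "ry": 0, "rz": 0}, {"dx": 0, "dy": 0, "dz": -0.4, "rx": 0, "ry": 0, "rz": 0}, {"dx": 0, "dy": 0, "dz": -0.4, "rx": 0, "ry": 0, "rz": 0}, {"dx": 0, "dy": 0, "dz": -0.4, "rx": 0, "ry": 0, "rz": 0}, {"dx": 0, "dy": 0, "dz": -0.4, "rx": 0, "ry": 0, "rz": 0}, {"dx": 0, "dy": 0, "dz": 0, "rx": 0, "ry": 0, "rz": 0}, {"dx": 0, "dy": 0, "dz": 0, "rx": 0, "ry": 0, "rz": 0}, {"dx": 0, "dy": 0, "dz": 0, "rx": 0, "ry": 0, "rz": 0}]}}

```text
t: 11.75
tcp_pos: [0.5389, -0.0239, 0.0857]
tool_rot: [0.946, 0.323, 0.0, 0.0]
force: [-0.5, -0.0, -0.2]
finger_gap: 1.002
gripper_force: 0.0
```

{"op": "move_arm", "data": {"targets": [{"dx": 0, "dy": 0, "dz": 0, "rx": 0, "ry": 0, "rz": 0}, {"dx": 0, "dy": 0, "dz": 0, "rx": 0, "ry": 0, "rz": 0}, {"dx": 0, "dy": 0, "dz": 0, "rx": 0, "ry": 0, "rz": 0}, {"dx": 0, "dy": 0, "dz": 0, "rx": 0, "ry": 0, "rz": 0}, {"dx": 0, "dy": 0, "dz": 0, "rx": 0, "ry": 0, "rz": 0}, {"dx": 0, "dy": 0, "dz": 0, "rx": 0, "ry": 0, "rz": 0}, {"dx": 0, "dy": 0, "dz": 0, "rx": 0, "ry": 0, "rz": 0}, {"dx": 0, "dy": 0, "dz": 0, "rx": 0, "ry": 0, "rz": 0}, {"dx": 0, "dy": 0, "dz": 0, "rx": 0, "ry": 0, "rz": 0}, {"dx": 0, "dy": 0, "dz": 0, "rx": 0, "ry": 0, "rz": 0}], "claw": 0, "newtons": 60}}

```text
t: 13.0
tcp_pos: [0.5394, -0.0248, 0.0856]
tool_rot: [0.946, 0.323, 0.001, 0.001]
force: [0.4, -5.9, 1.9]
finger_gap: 0.155
gripper_force: 60.7
```

{"op": "move_arm", "data": {"targets": [{"dx": 0, "dy": 0, "dz": 0, "rx": 0, "ry": 0, "rz": -0.24}, {"dx": 0, "dy": 0, "dz": 0, "rx": 0, "ry": 0, "rz": -0.24}, {"dx": 0, "dy": 0, "dz": 0, "rx": 0, "ry": 0, "rz": -0.24}, {"dx": 0, "dy": 0, "dz": 0, "rx": 0, "ry": 0, "rz": -0.24}, {"dx": 0, "dy": 0, "dz": 0, "rx": 0, "ry": 0, "rz": -0.24}, {"dx": 0, "dy": 0, "dz": 0, "rx": 0, "ry": 0, "rz": -0.24}, {"dx": 0, "dy": 0, "dz": 0, "rx": 0, "ry": 0, "rz": -0.24}, {"dx": 0, "dy": 0, "dz": 0, "rx": 0, "ry": 0, "rz": -0.24}, {"dx": 0, "dy": 0, "dz": 0, "rx": 0, "ry": 0, "rz": -0.24}, {"dx": 0, "dy": 0, "dz": 0, "rx": 0, "ry": 0, "rz": -0.24}]}}

```text
t: 14.25
tcp_pos: [0.5396, -0.0241, 0.0856]
tool_rot: [0.955, -0.297, 0.001, -0.0]
force: [1.0, -2.2, 1.9]
finger_gap: 0.151
gripper_force: 60.7
```

{"op": "move_arm", "data": {"targets": [{"dx": 0, "dy": 0, "dz": 0, "rx": 0, "ry": 0, "rz": 0}, {"dx": 0, "dy": 0, "dz": 0, "rx": 0, "ry": 0, "rz": 0}, {"dx": 0, "dy": 0, "dz": 0, "rx": 0, "ry": 0, "rz": 0}, {"dx": 0, "dy": 0, "dz": 0, "rx": 0, "ry": 0, "rz": 0}, {"dx": 0, "dy": 0, "dz": 0, "rx": 0, "ry": 0, "rz": 0}, {"dx": 0, "dy": 0, "dz": 0, "rx": 0, "ry": 0, "rz": 0}, {"dx": 0, "dy": 0, "dz": 0, "rx": 0, "ry": 0, "rz": 0}, {"dx": 0, "dy": 0, "dz": 0, "rx": 0, "ry": 0, "rz": 0}, {"dx": 0, "dy": 0, "dz": 0, "rx": 0, "ry": 0, "rz": 0}, {"dx": 0, "dy": 0, "dz": 0, "rx": 0, "ry": 0, "rz": 0}]}}

```text
t: 15.5
tcp_pos: [0.5395, -0.0241, 0.0856]
tool_rot: [0.956, -0.295, 0.001, -0.0]
force: [4.5, -4.6, 2.2]
finger_gap: 0.152
gripper_force: 60.9
```

```bash
python3 look.py pics/g4.png;python3 meas.py
```

```text
15.5 [ 0.53949958 -0.02411277  0.08563583] psi -124.30782054112589 [-2.51704239e-01  6.32693024e-01  1.76809997e+00  6.02062343e-05
  7.38583423e-01  1.91783204e+00] [ 4.45869456 -4.6289354   2.20666213] [-0.50436758 -0.75352512  0.11434183] 0.15197385417488338 60.88033676147461
red 21 y mean 39.2 x range 33.25005306107469 59.72130900297752 tip y 38.7
green 18 y mean 40.6 x range 63.77614369657149 79.80389418830124 tip y 41.0
```

View pics/g4.png

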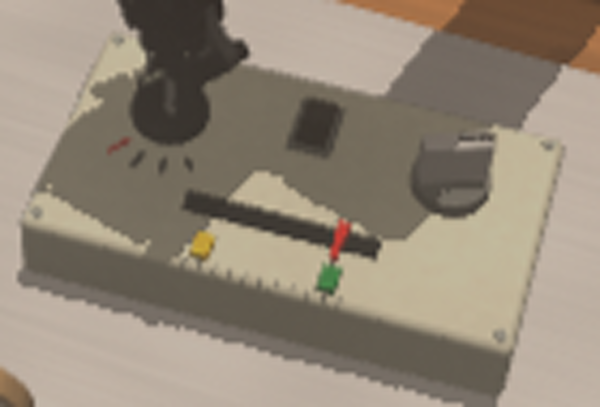

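The pointer is still on green at (338,258) and the dial bar is turned toward the red tick. Tool angle puts the dial at about 1.25 rad, and the wrist feels 0.11 N m of spring moment. Handing in.

```bash
python3 -c "
from station import order
print(order.sign_off())"
```

```text
the job is handed in; nothing more can be done
None
```

I handed the job in at about 15.6 s with the red pointer about 1 to 2 mm off the green mark's centre and the boost dial gripped at about 1.25 rad against its spring; the hand-in returned no verdict.

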